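# Rake a dropped nut out from under the instrument shelf

### The job

A hexagon nut has been dropped and slid somewhere under the low soldering-station shelf. Take the flat steel rake by its handle, slide it in under the shelf and, keeping the end of its blade lightly pressed on the mat, sweep for the nut and drag it right out onto the open mat; then leave the rake lying on the mat, clear of the shelf. Work gently: do not press the blade hard on the mat, do not knock or lever against the shelf, and leave the other things on the bench alone.

Things in the scene. Friction and masses are not known exactly. Their poses are not given: they have to be found in the camera images.
- shelf: Low fixed plywood shelf with a soldering station, 200 deep (x) x 250 wide (y). Origin on the mat under the board's centre; +x points in. Solid side battens: inner width 200 mm (y = -100 to 100). Rear batten's inner face at x = 80 mm. Clear height 30 mm (28 mm under an LED strip 12 mm behind the front edge). Board top 45 mm, station 135 mm above the mat, its front 60 mm behind the front edge.
- shelf_mouth (a point): Middle of the shelf's open front edge, on the mat (shelf frame x = -100, y = 0 mm); the only opening. The nut lies flat 40 to 100 mm behind this edge, between shelf y = -80 and +15 mm, so the strip along the +y batten is free for the rake to go in.
- rake: Flat rake lying on the mat: cork-covered handle 24 wide x 29 high x 120 long (0.16 kg, -10 to +25 %), then a flat steel blade (70 g). Pose of the handle: origin under its centre, at the underside; x along the tool to the foot, z up; handle x = -60 to 60 mm. A neck 16 mm up at x = 68 drops to the blade (blade_c2; its foot blade_c3), x = 130 to 271, 18 wide, 3 thick.
- rake_grip (a point): Grip point on the handle: rake frame x = 35, z = 15 mm; grip across the 24 mm width (along y), firmly (100 N). With the tool's x along the shelf's x the foot points to the shelf's -y. To rake, tip the handle nose-down about 2 degrees more than the bend, so the foot bears first and the rest of the blade stays low (nut: 8 mm). About 3 to 4 N on the mat is right; 8 N is too hard.
- rake_foot (a point): Where the middle of the foot would be if the steel were straight: rake frame x = 265, y = -25, z = 1.5 mm. The foot, x = 259 to 271, runs out to y = -41 mm; with the blade's edge (y = -9) it makes a pocket 32 mm wide. But the steel is bent upward at x = 68 by 0 to 5 degrees, not measured: the real foot is 0 to 18 mm higher; feel for the mat. Firmly held it gives 0.3 to 1 mm per N.
- nut: Steel hexagon nut, 17 mm across flats, 20 mm across corners, 8 mm thick, 11 g, lying flat under the shelf (hidden from above). Origin at the centre of its underside.
- mat: Dark rubber bench mat 600 (x) x 950 (y) x 3 mm, fixed; its surface is 3 mm above the work surface (world z = 3 mm). Rake, nut, shelf and the small things stand on it. It is hard. Origin under its centre.
- pliers: Bystander: green-handled pliers lying flat, about 165 long x 67 wide; origin at the pivot.
- stripper: Bystander: red-handled wire stripper lying flat, about 165 long x 67 wide; origin at the pivot.
- screwdriver: Bystander: screwdriver lying flat; its own x runs from handle to tip.
- solder: Bystander: upright reel of solder, 54 mm diameter, 39 mm high; origin under its centre.
- dish: Bystander: round steel dish of spare nuts, 90 mm diameter, 20 mm high; origin under its centre.

How it is judged:
By the outcome, as a careful person would: the job done as asked, in the order asked, and still so for the second after the job is handed in, with the robot touching nothing.
It also fails if it takes over 61 s, if anything falls off the work surface, if the arm or the gripper's body presses on something with over 40 N, if the wrist force passes 120 N, or if a joint passes its speed limit or range.

### The arm

A 7-joint arm with a two-finger parallel gripper is mounted at the origin on the work surface. World frame = base frame: x ahead of the robot, y to its left, z up, the work surface at z = 0. Lengths are in m, angles in rad, forces in N, time in s.
With the tool pointing down it reaches from about 0.4 to 0.875 m from the base axis. Payload 4.4 kg.
Tool frame: the origin (TCP) lies midway between the tips of the shut fingers; the grasp point (between the pads) lies 19 mm behind it; z points along the fingers, y is the direction in which the jaws open and shut (so a half turn about z gives the same grasp; the last joint's range is limited). The gripper opens to 85 mm and grips with 20 to 120 N. Pads are 22 mm wide; open, the fingers measure 114 mm over their backs; the gripper's body (76 mm by 85 mm) begins 54 mm behind the grasp point. The pads swing forward as they close: fully open they stand 13 mm farther back than shut.
Start: joints at [-1.174, 0.628, 0.038, 1.517, -0.027, 0.996, -0.02], TCP at [0.29, 0.582, 0.231] pointing down, gripper open.
Joint ranges: [-3.06, 3.06], [-0.37, 2.12], [-1.25, 1.32], [0.18, 2.47], [-1.1, 4.24], [0.23, 1.98], [-2.94, 2.94]. Speed limits (rad/s): [2.57, 2.57, 3.14, 3.14, 3.14, 3.14, 3.14].

### API

Orientations are given as a 3x3 rotation matrix whose columns are the frame's x, y, z axes.
In Python, from workcell import sense, get_image, camera_info, job_done gives the robot as it stands.
- The arm moves only by the tool apply_moves, never from a script. Its argument "motion" is text: rows parted by semicolons, each of 7 numbers parted by spaces: the shift along the world's x, y, z in mm, then the turn, a rotation vector about the world's x, y, z in degrees, then the finger opening in mm, from 0 to 85.4. In form: dx dy dz rx ry rz grip; .... A call has 1 to 12 rows; each row shifts and turns the commanded pose from where the row before left it; what a row does not reach is not made up. A row lasts 1/12 s, in which the tool goes at most 41.7 mm and 7.16 degrees, less where a joint would pass 70% of its speed; a pose out of reach is approached as far as the arm can. A call is refused whole if a number of a shift passes 41.7 or a number of a turn 7.16, either way. A call with a gripper value outside its range is refused whole. The fingers move at their own pace and stop on an object; "force" is the grip in N (left out, the last holds). Time passes only in rows, so rows that do not move let the fingers close. It gives the time, the measured TCP pose, the force and the opening at its end, in the units of the state.
- sense(): the state, without advancing time (a new reading comes with each control period).
- get_image(name): name is "side" or "top" or "wrist"; returns (picture, depth): 480x640x3 uint8, blue, green, red; 480x640 float32, m along the optical axis (not along the pixel's ray), 0 where there is no reading.
- camera_info(name): a dict with "fovy" (degrees; the focal length in pixels is half the picture's height over the tangent of half this angle, whatever the lens; pixels are square), "cx", "cy" (the principal point, pixels), "R" (3x3) and "t" (3): a world point X has camera coordinates R X + t. Camera axes: x right, y down, z forward; pixel columns grow to the right and rows downward; lengths in m; the calibration is good to about 2 mm. A picture is of the moment at which its call begins: read the wrist's pose just before it. camera_info takes no time and is no camera call; for the wrist camera it gives the pose at the moment of the call.
- job_done(): hands the job in, once; it reports no verdict.
The state is a dict: "clock": time; "qpos": joint angles; "joint_velocities": joint speeds; "joint_efforts": joint torques, N m; "tool_pos": TCP position; "ee_rot": TCP orientation; "force": force on the tool from outside, world axes, zero at the start; "moment": the same for the moment, N m; "grip_width": opening from 0.0 (shut) to 1.0 (fully open).
Only numpy, scipy, OpenCV 4.12 (cv2) and the standard library are available. Lean on these libraries where they do the work, as an engineer would, in place of code of your own. Each camera call takes 0.05 s, during which the arm holds its last target. There are 200 camera calls.

## Working session

There is one attempt and no reset: what is moved stays moved. The work goes in short steps, Python scripts to look and compute and a tool call to move; the robot and the scene stay as the last step left them, time stands still between calls to the robot, and variables do not carry over. Pictures are saved under pics/ and viewed, about 8 in all and at most 12, crops included, and the job is handed in when it is done.

Besides the shell and the picture viewer there is one more tool, called after "Emit:" as name(argument=value, ...), one argument or row to a line, values as JSON. apply_moves: Moves the arm, as the interface text tells. Its arguments: {"type":"object","properties":{"motion":{"type":"string"},"force":{"type":"number"}},"required":["motion"]}

```bash
mkdir -p pics; cat > h.py <<'E'
import numpy as np, cv2
from workcell import sense,get_image,camera_info,job_done
def grab(n,fn=None):
    ci=camera_info(n); im,d=get_image(n)
    if fn: cv2.imwrite('pics/'+fn,im)
    return ci,im,d
def K(ci):
    f=240/np.tan(np.radians(ci['fovy'])/2); return f
def ray(ci,u,v,z):
    R=np.array(ci['R']);t=np.array(ci['t']);f=K(ci)
    c=-R.T@t; d=R.T@np.array([(u-ci['cx'])/f,(v-ci['cy'])/f,1.])
    return c+d*(z-c[2])/d[2]
def cloud(ci,d):
    f=K(ci);v,u=np.mgrid[:480,:640]
    P=np.stack([(u-ci['cx'])/f*d,(v-ci['cy'])/f*d,d],-1)
    return (P-np.array(ci['t']))@np.array(ci['R'])
def proj(ci,X):
    p=np.array(ci['R'])@np.array(X)+np.array(ci['t']);f=K(ci)
    return p[0]/p[2]*f+ci['cx'],p[1]/p[2]*f+ci['cy']
E
python3 - <<'E'
from h import *
s=sense();print(s)
for n in('top','side'):
    ci,im,d=grab(n,n+'0.png');R=np.array(ci['R']);print(n,ci['fovy'],ci['cx'],ci['cy'],-R.T@ci['t'],R.round(2).tolist(),d.min(),d.max())
    np.savez(n+'0.npz',im=im,d=d)
E
```

```text
{'clock': 0.0, 'qpos': array([-1.17380126,  0.62934508,  0.03846752,  1.51837904, -0.02699897,
        0.99627645, -0.0199829 ]), 'joint_velocities': array([-9.55985241e-04, -1.11078645e-05,  2.10797897e-04, -1.07031906e-03,
        1.01674522e-03,  7.11164527e-05,  5.32314025e-05]), 'joint_efforts': array([ 9.28581831e-04, -5.63385093e+01,  1.22673254e+00, -1.93446118e+01,
        1.10536566e-02,  1.07129026e-02, -2.10249533e-05]), 'tool_pos': array([0.28990269, 0.58107347, 0.2303867 ]), 'ee_rot': array([[-8.94806689e-01,  4.46453065e-01, -8.06657688e-04],
       [ 4.46453792e-01,  8.94805059e-01, -1.70830011e-03],
       [-4.08744399e-05, -1.88873375e-03, -9.99998216e-01]]), 'force': array([ 0.19492227, -0.35743063, -1.11636872]), 'moment': array([-0.00020833,  0.0491983 ,  0.03144345]), 'grip_width': 1.0004445612012356}
top 57.682243048083286 320.9997593695648 238.27089898245313 [ 0.4229638  -0.09620642  0.94410043] [[0.0, -1.0, -0.0], [-0.99, -0.0, -0.15], [0.15, 0.0, -0.99]] 0.0 1.8907907
side 53.02677652430944 316.4078512501758 248.36567348848237 [ 0.53858719 -0.88929792  0.55776711] [[1.0, -0.02, 0.02], [0.01, -0.53, -0.85], [0.03, 0.85, -0.53]] 0.0 3.5679035
```

View pics/top0.png

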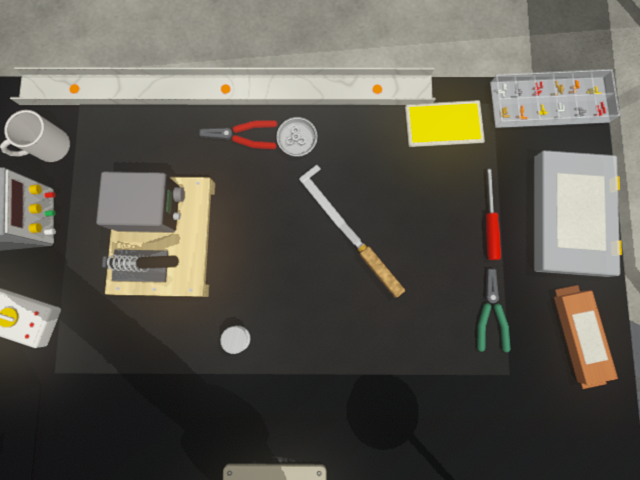

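View pics/side0.png

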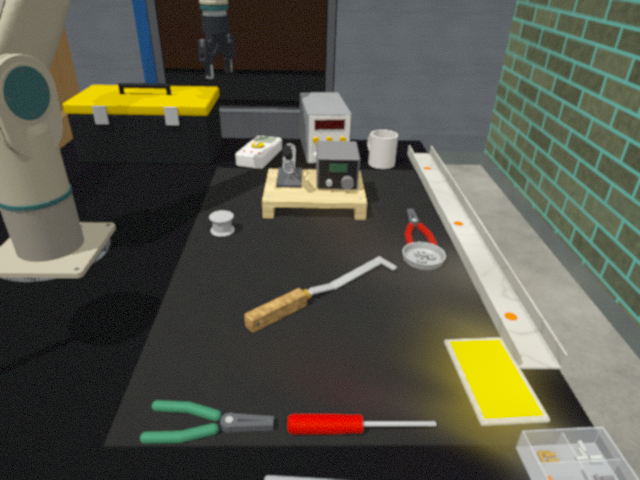

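```bash
python3 - <<'E'
from h import *
T=np.load('top0.npz');ci=camera_info('top');im,d=T['im'],T['d'];P=cloud(ci,d)
hsv=cv2.cvtColor(im,cv2.COLOR_BGR2HSV)
print('mat z',np.median(P[300:350,350:370,2]))
# shelf board top
m=(abs(P[...,2]-.048)<.006)&(d>0);m[:,:90]=0;m[:,225:]=0;m[:165]=0;m[310:]=0
m=cv2.morphologyEx(m.astype('uint8'),cv2.MORPH_OPEN,np.ones((3,3)))
q=P[m>0][:,:2].astype('f4');r=cv2.minAreaRect(q*1000);print('shelf',r,cv2.boxPoints(r),np.median(P[m>0][:,2]))
# front edge: max col per row
E=[]
for v in range(182,293):
    c=np.where(m[v])[0]
    if len(c)>3:E.append(P[v,c.max(),:2])
E=np.array(E);vx,vy,x0,y0=cv2.fitLine(E.astype('f4'),cv2.DIST_HUBER,0,.01,.01).ravel();print('front line',vx,vy,x0,y0,E[:,0].min(),E[:,0].max())
# handle
m=(cv2.inRange(hsv,(8,70,60),(28,255,255))>0);m[:,:340]=0;m[:,420:]=0;m[:230]=0;m[310:]=0
print('handle z',np.percentile(P[m][:,2],[5,50,95]))
vv,uu=np.nonzero(m);q=np.array([ray(ci,u,v,.028)[:2] for u,v in zip(uu,vv)]).astype('f4')*1000
r=cv2.minAreaRect(q);print('handle',r,cv2.boxPoints(r))
# blade tip
m=(hsv[...,2]>110)&(hsv[...,1]<60);m[:,:290]=0;m[:,370:]=0;m[:160]=0;m[250:]=0;m[:,:][160:165]=0
n,l,st,c=cv2.connectedComponentsWithStats(m.astype('uint8'));i=1+st[1:,4].argmax();b=(l==i)
vv,uu=np.nonzero(b);print('blade',st[i]);q=np.array([ray(ci,u,v,.010)[:2] for u,v in zip(uu,vv)])*1000
k=P[b];print('blade z by px', [(u,round(float(np.median(P[...,2][:,u][b[:,u]])),4)) for u in range(302,365,8)])
for name,(u,v) in dict(far=(302,178),foottip=(318,168)).items(): print(name,ray(ci,u,v,.01))
np.save('blade.npy',q)
S=np.load('side0.npz')['im'][160:235,250:385]
S=cv2.resize(S,None,fx=5.5,fy=5.5,interpolation=cv2.INTER_CUBIC)
cv2.imwrite('pics/side_c.png',(255*(S/255.)**.5).astype('uint8'))
E
```

```text
mat z 0.002362688887442845
shelf ((567.284912109375, 248.95010375976562), (201.66256713867188, 249.91880798339844), 88.88150787353516) [[440.38107 150.57726]
 [690.25226 145.6988 ]
 [694.1887  347.32294]
 [444.31757 352.20142]] 0.04764160907092114
front line 0.99982184 -0.018876072 0.5634468 0.14961013 0.4486620121909528 0.6814617117295033
handle z [0.00209502 0.03057854 0.03362882]
handle ((495.68121337890625, -216.69740295410156), (131.78428649902344, 30.775239944458008), 38.9714241027832) [[ 434.77496 -246.17587]
 [ 454.1305  -270.1024 ]
 [ 556.58746 -187.21893]
 [ 537.23193 -163.29242]]
blade [299 165  64  83 909]
blade z by px [(302, 0.0157), (310, 0.0156), (318, 0.0123), (326, 0.011), (334, 0.0108), (342, 0.0095), (350, 0.0167), (358, 0.0195)]
far [ 0.70096744 -0.04923673  0.01      ]
foottip [ 0.72397913 -0.08461206  0.01      ]
```

View pics/side_c.png

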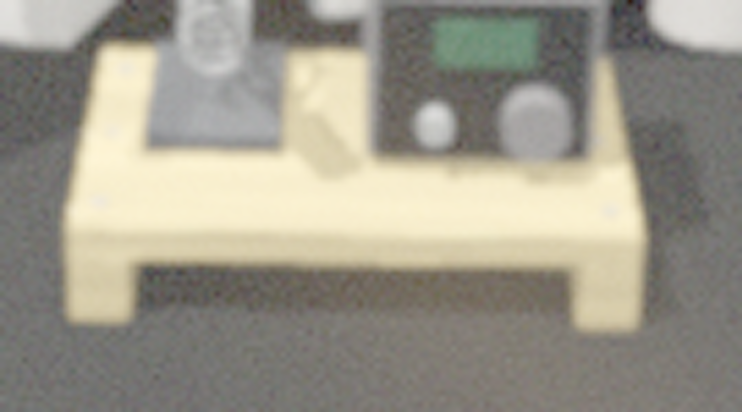

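Emit:
apply_moves(
  motion="11.5 -38.5 -1.5 0 0 -5.7 85;11.5 -38.5 -1.5 0 0 -5.7 85;11.5 -38.5 -1.5 0 0 -5.7 85;11.5 -38.5 -1.5 0 0 -5.7 85;11.5 -38.5 -1.5 0 0 -5.7 85;11.5 -38.5 -1.5 0 0 -5.7 85;11.5 -38.5 -1.5 0 0 -5.7 85;11.5 -38.5 -1.5 0 0 -5.7 85;11.5 -38.5 -1.5 0 0 -5.7 85;11.5 -38.5 -1.5 0 0 -5.7 85",
  force=30,
)

```text
clock: 0.93
tool_pos: [0.4051, 0.1948, 0.2162]
ee_rot: [[-0.108, 0.994, -0.0], [0.994, 0.108, 0.0], [0.0, -0.0, -1.0]]
force: [1.8, 0.3, 0.6]
grip_width: 0.992
```

Emit:
apply_moves(
  motion="11.5 -38.5 -1.5 0 0 -5.7 85;11.5 -38.5 -1.5 0 0 -5.7 85;11.5 -38.5 -1.5 0 0 -5.7 85;11.5 -38.5 -1.5 0 0 -5.7 85;11.5 -38.5 -1.5 0 0 -5.7 85;11.5 -38.5 -1.5 0 0 -5.7 85;11.5 -38.5 -1.5 0 0 -5.7 85;11.5 -38.5 -1.5 0 0 -5.7 85;11.5 -38.5 -1.5 0 0 -5.7 85;11.5 -38.5 -1.5 0 0 -5.7 85;0 0 0 0 0 0 85;0 0 0 0 0 0 85",
)

```text
clock: 1.93
tool_pos: [0.5197, -0.1912, 0.2008]
ee_rot: [[0.775, 0.633, -0.001], [0.633, -0.775, -0.002], [-0.002, 0.001, -1.0]]
force: [-1.0, 1.2, 0.3]
grip_width: 0.999
```

```bash
python3 - <<'E'
from h import *
T=np.load('top0.npz');ci=camera_info('top');P=cloud(ci,T['d'])
m=np.zeros((480,640),bool);m[235:305,350:415]=1
q=P[m&(P[...,2]>.022)&(P[...,2]<.04)]
r=cv2.minAreaRect((q[:,:2]*1000).astype('f4'));print('handle(depth)',r,np.median(q[:,2]))
s=sense();print(s['tool_pos'],s['force'],s['moment'],np.degrees(np.arctan2(s['ee_rot'][1,1],s['ee_rot'][0,1])),s['qpos'].round(2))
ci,im,d=grab('wrist','w1.png');P=cloud(ci,d)
hsv=cv2.cvtColor(im,cv2.COLOR_BGR2HSV)
b=(P[...,2]>.024)&(P[...,2]<.04)&(d>0)&(cv2.inRange(hsv,(8,70,50),(28,255,255))>0)
n,l,st,c=cv2.connectedComponentsWithStats(b.astype('uint8'))
i=1+st[1:,4].argmax();q=P[l==i];r=cv2.minAreaRect((q[:,:2]*1000).astype('f4'));print('wrist handle',r,cv2.boxPoints(r).round().tolist(),np.median(q[:,2]),st[i])
np.savez('w1.npz',P=P,im=im)
E
```

```text
handle(depth) ((503.40496826171875, -210.3759765625), (146.97023010253906, 24.698259353637695), 38.70970153808594) 0.030941626413131675
[ 0.51972455 -0.19122322  0.20083807] [-1.00447683  1.16903498  0.28761229] [ 0.05169885 -0.01233869  0.01568959] -50.76124884320133 [-0.07  0.59  0.58  1.83 -0.42  0.84 -0.17]
wrist handle ((541.2230834960938, -180.32180786132812), (11.377241134643555, 22.896089553833008), 41.64412307739258) [[529.0, -176.0], [545.0, -193.0], [553.0, -185.0], [538.0, -168.0]] 0.02765420870477542 [312 182  27  15  92]
```

View pics/w1.png

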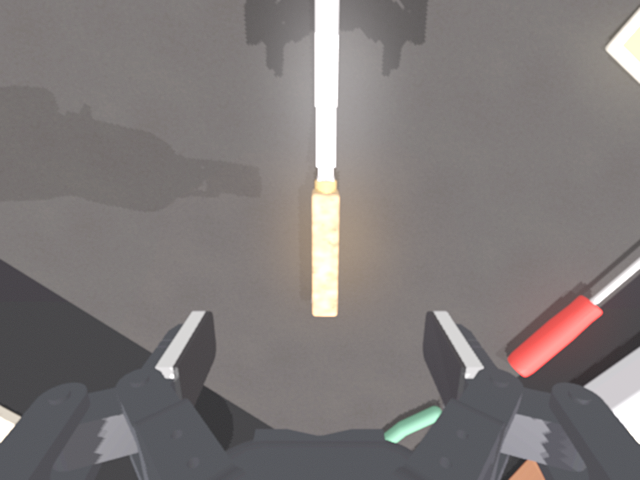

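```bash
python3 - <<'E'
from h import *
ci=camera_info('wrist');z=np.load('w1.npz');P=z['P'];im=z['im']
h=cv2.cvtColor(im,cv2.COLOR_BGR2HSV)
b=((h[...,1]>45)&(h[...,2]>150)).astype('uint8');b[:,:300]=0;b[:,350:]=0;b[330:]=0
n,l,st,c=cv2.connectedComponentsWithStats(b);i=1+st[1:,4].argmax();print(st[i])
vv,uu=np.nonzero(l==i);q=np.array([ray(ci,u,v,.032)[:2] for u,v in zip(uu,vv)])*1000
r=cv2.minAreaRect(q.astype('f4'));print(r,cv2.boxPoints(r).round(1).tolist())
for u,v in((325.5,192),(325,316),(325.5,253)): print(u,v,ray(ci,u,v,.032))
for v in range(10,320,20): print(v,[(u,P[v,u].round(4).tolist()) for u in (326,)])
E
```

```text
[ 300  179   50  139 2154]
((496.63885498046875, -214.01632690429688), (133.43716430664062, 44.206241607666016), 40.9804801940918) [[431.79998779296875, -241.10000610351562], [460.79998779296875, -274.5], [561.5, -186.89999389648438], [532.5, -153.60000610351562]]
325.5 192 [ 0.53964608 -0.17915875  0.032     ]
325 316 [ 0.44653153 -0.25614313  0.032     ]
325.5 253 [ 0.49665366 -0.21499377  0.032     ]
10 [(326, [0.649, -0.0927, 0.0128])]
30 [(326, [0.6381, -0.1017, 0.0138])]
50 [(326, [0.6271, -0.1108, 0.0133])]
70 [(326, [0.616, -0.1201, 0.0105])]
90 [(326, [0.6041, -0.13, 0.0115])]
110 [(326, [0.5919, -0.1401, 0.0113])]
130 [(326, [0.5793, -0.1504, 0.0158])]
150 [(326, [0.5667, -0.1608, 0.0203])]
170 [(326, [0.5538, -0.1714, 0.0229])]
190 [(326, [0.5413, -0.1815, 0.0308])]
210 [(326, [0.528, -0.1926, 0.0322])]
230 [(326, [0.5141, -0.204, 0.033])]
250 [(326, [0.4995, -0.2162, 0.0327])]
270 [(326, [0.4846, -0.2285, 0.0334])]
290 [(326, [0.4686, -0.2417, 0.0325])]
310 [(326, [0.4524, -0.2552, 0.0328])]
```

Emit:
apply_moves(
  motion="0.2 -1 -40 0 0 0 85;0.2 -1 -40 0 0 0 85;0 -1 -40 0 0 0 85;0 -1 -40 0 0 0 85;0 0 -20 0 0 0 60;0 0 -10 0 0 0 50;0 0 -4 0 0 0 40;0 0 0 0 0 0 40",
)

```text
clock: 2.65
tool_pos: [0.5207, -0.1914, 0.0074]
ee_rot: [[0.771, 0.637, -0.0], [0.637, -0.771, 0.001], [0.0, -0.001, -1.0]]
force: [0.1, 0.3, 0.2]
grip_width: 0.476
```

Emit:
apply_moves(
  motion="0 0 0 0 0 0 20;0 0 0 0 0 0 10;0 0 0 0 0 0 10;0 0 0 0 0 0 10;0 0 0 0 0 0 10;0 0 0 0 0 0 10",
  force=100,
)

```text
clock: 3.15
tool_pos: [0.5224, -0.1931, 0.0094]
ee_rot: [[0.772, 0.636, 0.004], [0.636, -0.772, -0.002], [0.002, 0.004, -1.0]]
force: [0.8, -0.1, 7.3]
grip_width: 0.26
```

Emit:
apply_moves(
  motion="0 0 3 0 0 0 10;0 0 6 0 0 0 10;0 0 10 0 0 0 10;0 0 15 0 0 0 10;0 0 15 0 0 0 10;0 0 0 0 0 0 10;0 0 0 0 0 0 10;0 0 0 0 0 0 10",
)

```text
clock: 3.82
tool_pos: [0.5203, -0.1919, 0.0561]
ee_rot: [[0.772, 0.636, -0.001], [0.636, -0.772, 0.001], [-0.0, -0.001, -1.0]]
force: [0.2, -0.2, -2.0]
grip_width: 0.257
```

```bash
python3 - <<'E'
from h import *
s=sense();print(s['tool_pos'],s['ee_rot'].round(4),s['force'],s['moment'],s['grip_width'],s['qpos'].round(2))
ci,im,d=grab('wrist','w2.png')
print(d[5:180:25,326]);P=cloud(ci,d);np.savez('w2.npz',P=P,im=im)
for v in range(5,330,20):print(v,P[v,320:332].mean(0).round(4))
E
```

```text
[ 0.5202651  -0.19187394  0.0560811 ] [[ 7.716e-01  6.361e-01 -5.000e-04]
 [ 6.361e-01 -7.716e-01  5.000e-04]
 [-1.000e-04 -7.000e-04 -1.000e+00]] [ 0.20335722 -0.20838417 -2.03075483] [ 0.02133072  0.01021865 -0.0239495 ] 0.2565795270934747 [ 0.04  0.79  0.41  1.93 -0.58  0.54 -0.03]
[0.1225998  0.12612852 0.12735866 0.13177928 0.13213389 0.13168238
 0.13409247]
5 [ 0.6123 -0.1187  0.0583]
25 [ 0.6079 -0.1225  0.0578]
45 [ 0.6032 -0.1264  0.0577]
65 [ 0.5984 -0.1304  0.0573]
85 [ 0.5935 -0.1345  0.0567]
105 [ 0.5882 -0.1389  0.0585]
125 [ 0.5829 -0.1433  0.0602]
145 [ 0.5776 -0.1477  0.0618]
165 [ 0.5722 -0.1521  0.0638]
185 [ 0.5668 -0.1567  0.0651]
205 [ 0.5613 -0.1612  0.067 ]
225 [ 0.5558 -0.1658  0.0688]
245 [ 0.5497 -0.1708  0.0687]
265 [ 0.5446 -0.175   0.0726]
285 [ 0.5395 -0.1792  0.0759]
305 [ 0.5386 -0.1797  0.0895]
325 [ 0.5282 -0.1886  0.0797]
```

View pics/w2.png

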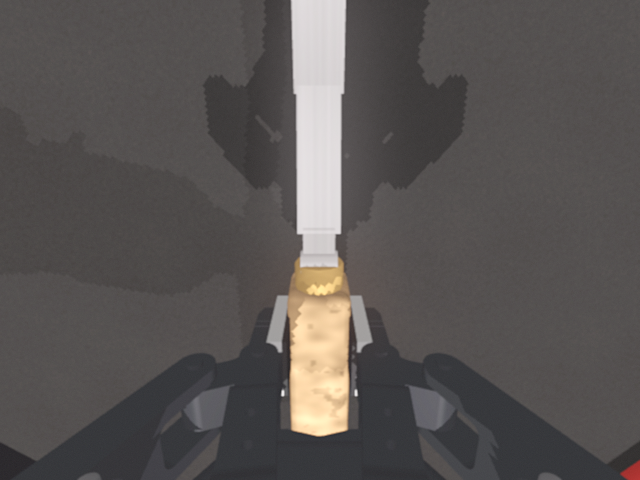

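Emit:
apply_moves(
  motion="-5 9.7 0 0 0 6.2 10;-5 9.7 0 0 0 6.2 10;-5 9.7 0 0 0 6.2 10;-5 9.7 0 0 0 6.2 10;-5 9.7 0 0 0 6.2 10;-5 9.7 0 0 0 6.2 10;-5 9.7 0 0 0 6.2 10;-5 9.7 0 0 0 6 10;0 0 0 -2.5 0.05 0 10;0 0 0 -2.5 0.05 0 10;0 0 0 0 0 0 10;0 0 0 0 0 0 10",
)

```text
clock: 4.87
tool_pos: [0.4802, -0.1138, 0.0556]
ee_rot: [[0.017, 1.0, -0.003], [0.996, -0.017, -0.086], [-0.086, -0.002, -0.996]]
force: [-0.9, -0.8, -1.1]
grip_width: 0.261
```

```bash
python3 - <<'E'
from h import *
s=sense();print(s['tool_pos'],s['ee_rot'].round(4),s['force'],s['moment'],s['grip_width'],s['qpos'].round(2))
ci,im,d=grab('top','t3.png');P=cloud(ci,d)
cv2.imwrite('pics/t3c.png',cv2.resize(im[150:320,80:420],None,fx=2.35,fy=2.35,interpolation=cv2.INTER_CUBIC));np.savez('t3.npz',im=im,d=d)
E
```

```text
[ 0.48022902 -0.11379107  0.05564931] [[ 0.0172  0.9998 -0.0031]
 [ 0.9961 -0.0174 -0.0864]
 [-0.0864 -0.0016 -0.9963]] [-0.86814342 -0.77662342 -1.06616579] [ 0.11296474 -0.03956699 -0.0085124 ] 0.26061488488751156 [-0.07  0.72  0.28  2.11 -0.29  0.34  0.4 ]
```

View pics/t3c.png

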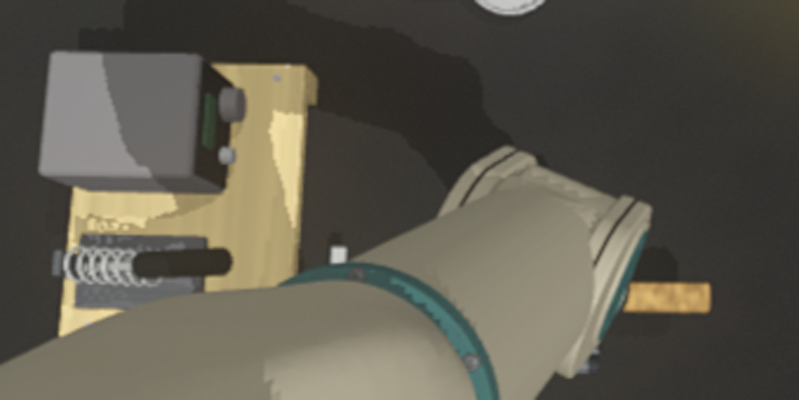

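```bash
python3 - <<'E'
from h import *
ci=camera_info('top');d=np.load('t3.npz')['d'];P=cloud(ci,d)
for u,v in((220.9,254.7),(227.3,254.7),(220.9,261)): print(ray(ci,u,v,.04))
print(P[256:260,222:227,2].round(3))
m=P[290:320,90:200];print(m[...,2].min(),m[::10,::20].reshape(-1,3).round(3))
E
```

```text
[0.52629471 0.11722129 0.04      ]
[0.52631855 0.10383958 0.04      ]
[0.51308815 0.1167314  0.04      ]
[[0.04  0.043 0.042 0.044 0.042]
 [0.043 0.044 0.041 0.042 0.041]
 [0.044 0.041 0.042 0.044 0.041]
 [0.043 0.041 0.046 0.044 0.039]]
-0.0013897621343428165 [[ 0.454  0.404  0.005]
 [ 0.452  0.34   0.049]
 [ 0.431  0.006  0.712]
 [ 0.431 -0.002  0.707]
 [ 0.431 -0.013  0.706]
 [ 0.431 -0.023  0.702]
 [ 0.425  0.021  0.724]
 [ 0.425  0.009  0.727]
 [ 0.425  0.     0.725]
 [ 0.425 -0.01   0.725]
 [ 0.425 -0.018  0.72 ]
 [ 0.425 -0.028  0.719]
 [ 0.42   0.011  0.741]
 [ 0.42   0.003  0.739]
 [ 0.42  -0.006  0.737]
 [ 0.42  -0.014  0.736]
 [ 0.42  -0.023  0.732]
 [ 0.42  -0.03   0.726]]
```

Emit:
apply_moves(
  motion="0 0 -12 0 0 0 10;0 0 -12 0 0 0 10;0 0 -6 0 0 0 10;0 0 -3 0 0 0 10;0 0 0 0 0 0 10;0 0 0 0 0 0 10;0 0 0 0 0 0 10",
)

```text
clock: 5.5
tool_pos: [0.4808, -0.1151, 0.0237]
ee_rot: [[0.02, 1.0, -0.001], [0.996, -0.02, -0.087], [-0.087, 0.001, -0.996]]
force: [-0.5, 0.9, -2.2]
grip_width: 0.259
```

```bash
cat > s.py <<'E'
from h import *
f=[];m=[]
for i in range(3):
    s=sense();f.append(s['force']);m.append(s['moment']);
    if i<2:get_image('side')
print(s['clock'],s['tool_pos'].round(4),np.mean(f,0).round(2),np.mean(m,0).round(3),s['grip_width'].round(3),'tilt',np.degrees(np.arcsin(-s['ee_rot'][2,0])).round(2),'yaw',np.degrees(np.arctan2(s['ee_rot'][1,0],s['ee_rot'][0,0])).round(2))
E
python3 s.py
```

```text
Traceback (most recent call last):
  File "s.py", line 6, in <module>
    print(s['clock'],s['tool_pos'].round(4),np.mean(f,0).round(2),np.mean(m,0).round(3),s['grip_width'].round(3),'tilt',np.degrees(np.arcsin(-s['ee_rot'][2,0])).round(2),'yaw',np.degrees(np.arctan2(s['ee_rot'][1,0],s['ee_rot'][0,0])).round(2))
                                                                                        ^^^^^^^^^^^^^^^^^^^^^
AttributeError: 'float' object has no attribute 'round'
```

Emit:
apply_moves(
  motion="0 0 -1.5 0 0 0 10;0 0 -1.5 0 0 0 10;0 0 -1 0 0 0 10;0 0 0 0 0 0 10;0 0 0 0 0 0 10",
)

```text
clock: 6.02
tool_pos: [0.4805, -0.1147, 0.0192]
ee_rot: [[0.019, 1.0, -0.002], [0.996, -0.019, -0.087], [-0.087, -0.0, -0.996]]
force: [0.4, -0.1, -2.7]
grip_width: 0.261
```

```bash
python3 s.py
```

```text
Traceback (most recent call last):
  File "s.py", line 6, in <module>
    print(s['clock'],s['tool_pos'].round(4),np.mean(f,0).round(2),np.mean(m,0).round(3),s['grip_width'].round(3),'tilt',np.degrees(np.arcsin(-s['ee_rot'][2,0])).round(2),'yaw',np.degrees(np.arctan2(s['ee_rot'][1,0],s['ee_rot'][0,0])).round(2))
                                                                                        ^^^^^^^^^^^^^^^^^^^^^
AttributeError: 'float' object has no attribute 'round'
```

```bash
sed -i "s/s\['grip_width'\].round(3)/round(s['grip_width'],3)/" s.py; python3 s.py
```

```text
6.2167 [ 0.4806 -0.1148  0.0193] [ 0.26 -0.15 -2.39] [ 0.132 -0.01   0.003] 0.255 tilt 5.0 yaw 88.88
```

Emit:
apply_moves(
  motion="0 0 -1 0 0 0 10;0 0 -0.5 0 0 0 10;0 0 0 0 0 0 10;0 0 0 0 0 0 10",
)

```text
clock: 6.55
tool_pos: [0.4806, -0.1148, 0.0178]
ee_rot: [[0.02, 1.0, -0.002], [0.996, -0.02, -0.087], [-0.087, 0.0, -0.996]]
force: [-0.7, -0.4, -0.8]
grip_width: 0.259
```

```bash
python3 s.py
```

```text
6.65 [ 0.4807 -0.1148  0.0179] [-0.26 -0.51 -0.99] [ 0.219  0.002 -0.016] 0.26 tilt 5.0 yaw 88.88
```

Emit:
apply_moves(
  motion="0 0 4 0 0 0 10;0.4 21 0 0 0 0 10;0.4 21 0 0 0 0 10;0.4 21 0 0 0 0 10;0.4 21 0 0 0 0 10;0.4 21 0 0 0 0 10;0.4 21 0 0 0 0 10;0.4 21 0 0 0 0 10;0.4 21 0 0 0 0 10;0 0 0 0 0 0 10;0 0 0 0 0 0 10;0 0 0 0 0 0 10",
)

```text
clock: 7.65
tool_pos: [0.4838, 0.0528, 0.022]
ee_rot: [[0.019, 1.0, -0.002], [0.996, -0.019, -0.088], [-0.088, 0.0, -0.996]]
force: [-0.6, -0.7, -3.1]
grip_width: 0.262
```

```bash
python3 s.py
```

```text
7.75 [0.4837 0.052  0.022 ] [-0.07 -0.56 -2.61] [ 0.134 -0.013 -0.02 ] 0.258 tilt 5.04 yaw 88.79
```

Emit:
apply_moves(
  motion="0 0 -2 0 0 0 10;0 0 -1.5 0 0 0 10;0 0 -1 0 0 0 10;0 0 -0.5 0 0 0 10;0 0 0 0 0 0 10;0 0 0 0 0 0 10",
)

```text
clock: 8.25
tool_pos: [0.4839, 0.053, 0.0169]
ee_rot: [[0.02, 1.0, -0.002], [0.996, -0.02, -0.087], [-0.087, 0.0, -0.996]]
force: [-0.2, -0.6, -0.7]
grip_width: 0.26
```

```bash
python3 s.py
```

```text
8.35 [0.4839 0.0531 0.0169] [ 0.22 -0.88 -0.61] [ 0.217 -0.034 -0.002] 0.261 tilt 5.0 yaw 88.86
```

Emit:
apply_moves(
  motion="0 0 -0.6 0 0 0 10;0 0 -0.5 0 0 0 10;0 0 0 0 0 0 10;0 0 0 0 0 0 10",
)

```text
clock: 8.68
tool_pos: [0.4839, 0.0532, 0.0158]
ee_rot: [[0.02, 1.0, -0.002], [0.996, -0.02, -0.087], [-0.087, 0.0, -0.996]]
force: [0.2, -1.5, 1.1]
grip_width: 0.261
```

```bash
python3 s.py
```

```text
8.7833 [0.4838 0.0532 0.0158] [ 0.64 -2.32  0.71] [ 0.362 -0.049 -0.018] 0.26 tilt 5.0 yaw 88.88
```

Emit:
apply_moves(
  motion="3 0 0 0 0 0 10;5.5 -0.1 0 0 0 0 10;5.5 -0.1 0 0 0 0 10;5.5 -0.1 0 0 0 0 10;5.5 -0.1 0 0 0 0 10;5.5 -0.1 0 0 0 0 10;5.5 -0.1 0 0 0 0 10;5.5 -0.1 0 0 0 0 10;5.5 -0.1 0 0 0 0 10;5.5 -0.1 0 0 0 0 10;3 -0.1 0 0 0 0 10;0 0 0 0 0 0 10",
)

```text
clock: 9.78
tool_pos: [0.5404, 0.0522, 0.0158]
ee_rot: [[0.02, 1.0, -0.0], [0.996, -0.02, -0.087], [-0.087, 0.001, -0.996]]
force: [-0.9, 0.1, 0.2]
grip_width: 0.259
```

```bash
python3 s.py
```

```text
9.8833 [0.5395 0.0523 0.0157] [-0.91  0.33 -0.22] [0.755 0.19  0.202] 0.264 tilt 4.99 yaw 88.84
```

Emit:
apply_moves(
  motion="4 -0.1 0 0 0 0 10;6 -0.1 0 0 0 0 10;6 -0.1 0 0 0 0 10;6 -0.1 0 0 0 0 10;6 -0.1 0 0 0 0 10;6 -0.1 0 0 0 0 10;6 -0.1 0 0 0 0 10;6 -0.1 0 0 0 0 10;6 -0.1 0 0 0 0 10;6 -0.1 0 0 0 0 10;5 -0.1 0 0 0 0 10;0 0 0 0 0 0 10",
)

```text
clock: 10.88
tool_pos: [0.6039, 0.0511, 0.0158]
ee_rot: [[0.02, 1.0, 0.0], [0.996, -0.02, -0.087], [-0.087, 0.002, -0.996]]
force: [-0.5, 0.1, 0.0]
grip_width: 0.261
```

```bash
python3 s.py
```

```text
10.9833 [0.6026 0.0512 0.0157] [-0.07  0.16  0.5 ] [0.728 0.182 0.214] 0.263 tilt 4.99 yaw 88.85
```

Emit:
apply_moves(
  motion="4 -0.1 0 0 0 0 10;4 -0.1 0 0 0 0 10;3 -0.1 0 0 0 0 10;0 0 0 0 0 0 10;0 -2 0 0 0 0 10;0 -4 0 0 0 0 10;-0.1 -6 0 0 0 0 10;-0.1 -6 0 0 0 0 10;-0.1 -6 0 0 0 0 10;-0.1 -6 0 0 0 0 10;-0.1 -6 0 0 0 0 10;-0.1 -6 0 0 0 0 10",
)

```text
clock: 11.98
tool_pos: [0.6127, 0.008, 0.0158]
ee_rot: [[0.02, 1.0, -0.002], [0.996, -0.02, -0.087], [-0.087, 0.0, -0.996]]
force: [0.2, 1.2, 0.2]
grip_width: 0.259
```

```bash
python3 s.py
```

```text
12.0833 [0.6126 0.0063 0.016 ] [0.46 0.03 0.1 ] [ 0.754 -0.01   0.087] 0.262 tilt 5.09 yaw 88.75
```

Emit:
apply_moves(
  motion="-0.1 -6 0 0 0 0 10;-0.1 -7 0 0 0 0 10;-0.1 -7 0 0 0 0 10;-0.1 -7 0 0 0 0 10;-0.1 -7 0 0 0 0 10;-0.1 -7 0 0 0 0 10;-0.1 -7 0 0 0 0 10;-0.1 -7 0 0 0 0 10;-0.1 -7 0 0 0 0 10;-0.1 -7 0 0 0 0 10;-0.1 -7 0 0 0 0 10;-0.1 -7 0 0 0 0 10",
)

```text
clock: 13.08
tool_pos: [0.6114, -0.0749, 0.0157]
ee_rot: [[0.019, 1.0, -0.002], [0.996, -0.02, -0.087], [-0.087, -0.0, -0.996]]
force: [-0.3, 1.9, 0.2]
grip_width: 0.258
```

```bash
python3 s.py
```

```text
13.1833 [ 0.6112 -0.0769  0.016 ] [-0.19 -0.42  0.64] [ 0.767 -0.046  0.034] 0.254 tilt 5.11 yaw 88.76
```

Emit:
apply_moves(
  motion="-0.1 -7 0 0 0 0 10;-0.1 -7 0 0 0 0 10;-0.1 -7 0 0 0 0 10;-0.1 -7 0 0 0 0 10;-0.1 -7 0 0 0 0 10;-0.1 -7 0 0 0 0 10;-0.1 -7 0 0 0 0 10;-0.1 -7 0 0 0 0 10;-0.1 -7 0 0 0 0 10;-0.1 -7 0 0 0 0 10;-0.1 -6 0 0 0 0 10;0 0 0 0 0 0 10",
)

```text
clock: 14.18
tool_pos: [0.6101, -0.1528, 0.0159]
ee_rot: [[0.022, 1.0, -0.002], [0.996, -0.022, -0.089], [-0.089, 0.0, -0.996]]
force: [0.5, -1.1, 1.6]
grip_width: 0.261
```

```bash
python3 s.py; python3 - <<'E'
from h import *
a=grab('top','t4.png')[1];b=grab('side','s4.png')[1]
c=np.vstack([cv2.resize(a[140:300,130:430],(800,427)),cv2.resize(b[170:300,250:480],(800,452))])
c=cv2.resize(c,(544,598));cv2.imwrite('pics/c4.png',(255*(c/255.)**.7).astype('uint8'))
E
```

```text
14.2833 [ 0.6103 -0.1519  0.016 ] [ 0.28 -1.2   1.04] [0.406 0.016 0.025] 0.26 tilt 5.1 yaw 88.81
```

View pics/c4.png

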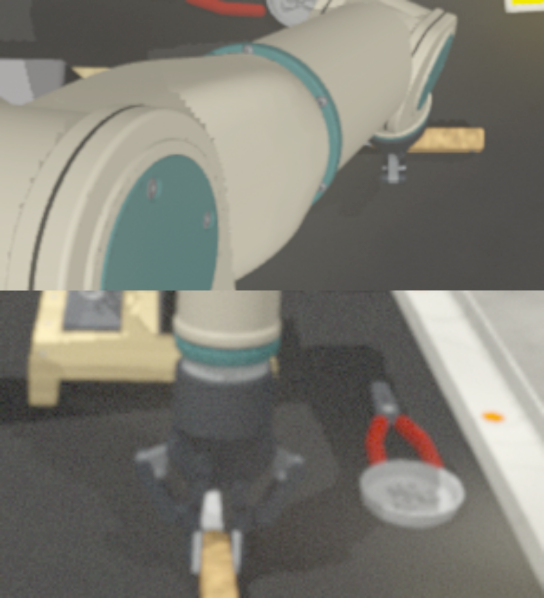

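Emit:
apply_moves(
  motion="-0.1 -6 0 0 0 0 10;-0.1 -7 0 0 0 0 10;-0.1 -7 0 0 0 0 10;-0.1 -7 0 0 0 0 10;-0.1 -7 0 0 0 0 10;-0.1 -4 0 0 0 0 10;0 0 0 0 0 0 10;0 0 3 0 0 0 10;0 0 8 0 0 0 10;0 0 12 0 0 0 10;0 0 12 0 0 0 10;0 0 0 0 0 0 10",
)

```text
clock: 15.38
tool_pos: [0.6119, -0.1887, 0.054]
ee_rot: [[0.019, 1.0, 0.003], [0.996, -0.019, -0.089], [-0.089, 0.005, -0.996]]
force: [-0.0, 0.3, -2.3]
grip_width: 0.259
```

Emit:
apply_moves(
  motion="-5 0 0 0 0 0 10;-15 0 0 0 0 0 10;-20 0 0 0 0 0 10;-20 0 0 0 0 0 10;-20 0 0 0 0 0 10;-20 0 0 0 0 0 10;-10 0 0 0 0 0 10;0 0 0 0 0 0 10",
)

```text
clock: 16.05
tool_pos: [0.4957, -0.1879, 0.0505]
ee_rot: [[0.021, 1.0, -0.007], [0.996, -0.021, -0.086], [-0.086, -0.005, -0.996]]
force: [-1.3, 0.8, -3.2]
grip_width: 0.257
```

```bash
python3 s.py; python3 - <<'E'
from h import *
a=grab('top','t5.png')[1];b=grab('side','s5.png')[1]
c=np.vstack([cv2.resize(a[140:300,130:430],(800,427)),cv2.resize(b[170:300,250:480],(800,452))])
c=cv2.resize(c,(544,598));cv2.imwrite('pics/c5.png',(255*(c/255.)**.7).astype('uint8'))
for n in('top','side'): print(n,proj(camera_info(n),[.64,.02,.007]))
E
```

```text
16.15 [ 0.5002 -0.1882  0.0509] [ 0.4   0.49 -2.49] [ 0.112 -0.045 -0.047] 0.26 tilt 5.01 yaw 88.88
top (np.float64(270.38390292968916), np.float64(205.15170018557367))
side (np.float64(348.99614378179064), np.float64(244.13229620753452))
```

View pics/c5.png

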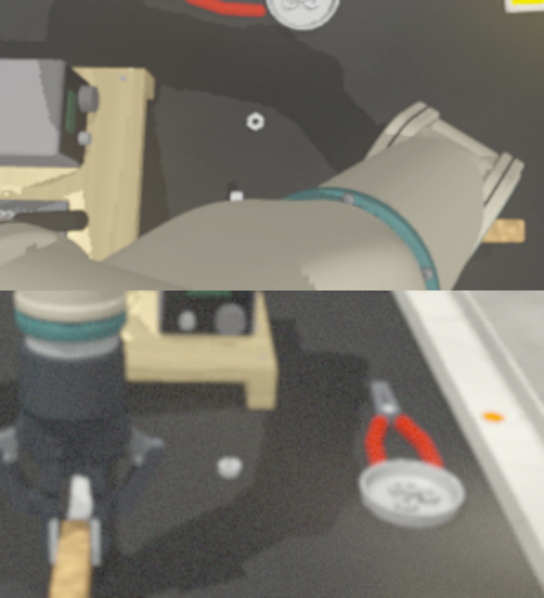

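Emit:
apply_moves(
  motion="0 0 0 2.5 0 0 10;0 0 0 2.5 0 0 10;0 0 -12 0 0 0 10;0 0 -12 0 0 0 10;0 0 -9 0 0 0 10;0 0 -4 0 0 0 10;0 0 -2 0 0 0 10;0 0 -1 0 0 0 10;0 0 0 0 0 0 10;0 0 0 0 0 0 10",
)

```text
clock: 17.08
tool_pos: [0.5001, -0.188, 0.011]
ee_rot: [[0.019, 1.0, -0.001], [1.0, -0.019, -0.0], [-0.0, -0.001, -1.0]]
force: [0.5, 0.4, -3.2]
grip_width: 0.257
```

```bash
python3 s.py
```

```text
17.1833 [ 0.5001 -0.1882  0.0111] [ 0.22  0.34 -2.76] [-0.02  -0.023 -0.012] 0.258 tilt 0.02 yaw 88.9
```

Still free; lower in half-millimetres, then release.

Emit:
apply_moves(
  motion="0 0 -0.7 0 0 0 10;0 0 -0.7 0 0 0 10;0 0 -0.3 0 0 0 10;0 0 0 0 0 0 10;0 0 0 0 0 0 10",
)

```text
clock: 17.6
tool_pos: [0.5, -0.1883, 0.0094]
ee_rot: [[0.019, 1.0, -0.001], [1.0, -0.019, -0.0], [-0.0, -0.001, -1.0]]
force: [-0.3, -0.7, 3.5]
grip_width: 0.257
```

```bash
python3 s.py
```

```text
17.7 [ 0.5    -0.1882  0.0094] [-0.81 -0.    4.62] [ 0.142  0.143 -0.009] 0.257 tilt 0.0 yaw 88.88
```

Emit:
apply_moves(
  motion="0 0 0.3 0 0 0 40;0 0 0 0 0 0 50;0 0 0 0 0 0 60;0 0 0 0 0 0 60;0 0 0 0 0 0 60;0 0 5 0 0 0 60;0 0 15 0 0 0 60;0 0 30 0 0 0 60;0 0 35 0 0 0 60;0 0 35 0 0 0 60;0 0 35 0 0 0 60;0 0 0 0 0 0 60",
)

```text
clock: 18.7
tool_pos: [0.5034, -0.19, 0.1708]
ee_rot: [[0.02, 1.0, 0.009], [1.0, -0.02, -0.004], [-0.004, 0.009, -1.0]]
force: [0.4, -0.0, -0.6]
grip_width: 0.701
```

Emit:
apply_moves(
  motion="-5 -15 15 0 0 0 60;-10 -30 20 0 0 0 60;-10 -30 20 0 0 0 60;-10 -30 20 0 0 0 60;-10 -30 20 0 0 0 60;-5 -15 10 0 0 0 60;0 0 0 0 0 0 60;0 0 0 0 0 0 60",
)

```text
clock: 19.37
tool_pos: [0.4492, -0.3388, 0.2697]
ee_rot: [[0.022, 1.0, -0.001], [1.0, -0.022, -0.0], [-0.0, -0.001, -1.0]]
force: [0.2, 1.4, -0.9]
grip_width: 0.703
```

```bash
python3 s.py; python3 - <<'E'
from h import *
ci,a,d=grab('top','t6.png')
h=cv2.cvtColor(a,cv2.COLOR_BGR2HSV);m=(h[...,2]>120)&(h[...,1]<60)
r=m[195:220,255:290];v,u=np.nonzero(r);print('nut',len(v),ray(ci,u.mean()+255,v.mean()+195,.011))
o=np.load('top0.npz')['im']
for n,(x0,x1,y0,y1) in dict(dish_stripper=(195,320,112,160),screw=(480,505,165,262),pliers=(470,515,265,355),solder=(215,255,320,358),shelf=(90,215,165,300)).items():
    print(n,cv2.absdiff(a,o)[y0:y1,x0:x1].mean())
cv2.imwrite('pics/t6c.png',a[90:390,80:530])
E
```

```text
19.4667 [ 0.4499 -0.3362  0.2684] [ 0.17  0.63 -0.31] [ 0.031  0.002 -0.022] 0.703 tilt -0.13 yaw 88.98
nut 48 [0.63478895 0.01879883 0.011     ]
dish_stripper 3.4239444444444445
screw 10.56701030927835
pliers 20.159588477366256
solder 20.205482456140352
shelf 11.82309135802469
```

View pics/t6.png

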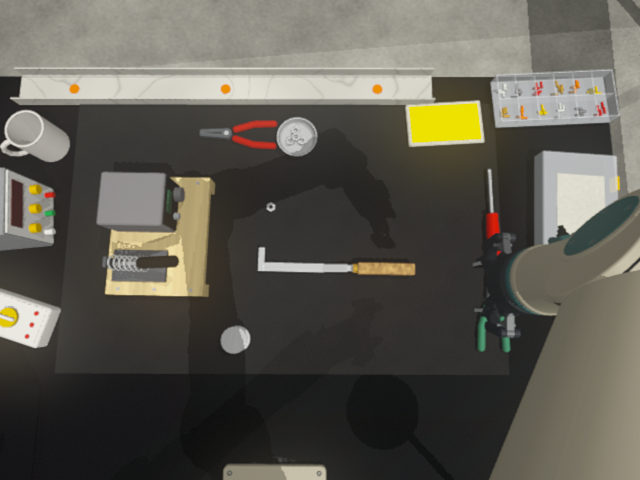

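```bash
python3 -c "
from workcell import *
print(job_done())"
```

```text
the job is handed in; nothing more can be done
None
```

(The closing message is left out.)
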